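Sort centrifuge rotors on a knife edge

ROBOT

A 7-joint arm with a two-finger parallel gripper is mounted at the origin on a cart in front of the work surface, level with it; the furniture and walls round the work are solid. World frame = base frame: x ahead of the robot, y to its left, z up, the work surface at z = 0. Lengths are in m, angles in rad, forces in N, time in s.
With the tool pointing down it reaches from about 0.425 to 0.925 m from the base axis. Payload 6.8 kg.
Tool frame: the origin (TCP) lies on the centre line of the jaws, within the pads' length; the fingertips stand 17 mm ahead of it and the grasp point (between the pads) lies 2 mm behind it; z points along the fingers, x is the direction in which the jaws open and shut, and the axes are right-handed (so a half turn about z gives the same grasp; the last joint's range is limited). The gripper opens to 85 mm and grips with 20 to 120 N. Pads are 22 mm wide; open, the fingers measure 114 mm over their backs; the gripper's body (76 mm by 85 mm) begins 54 mm behind the grasp point. The pads swing forward as they close: fully open they stand 13 mm farther back than shut.
Start: joints at [-1.213, 0.477, 0.022, 1.555, -0.011, 1.109, -0.083], TCP at [0.303, 0.603, 0.248] pointing down, gripper open.
Joint ranges: [-2.96, 2.96], [-0.34, 2.1], [-1.41, 1.46], [0.24, 2.44], [-1.37, 4.51], [0.17, 1.92], [-2.96, 2.96]. Speed limits (rad/s): [2.39, 2.39, 3.14, 3.14, 3.14, 3.14, 3.14].

INTERFACE

Orientations are given as a rotation vector (axis times angle).
In Python, from bench import r gives the robot as it stands.
- The arm moves only by the tool arm_command, never from a script. Its argument "increments" is a list of rows, each a list of 3 entries, a list of its own where there are three numbers: the shift along the world's x, y, z in m, then the turn, a rotation vector about the world's x, y, z in rad, then the opening in per cent of the stroke, from 0 (shut) to 100 (fully open). A call has 1 to 10 rows; each row is the pose to reach, as a shift and turn from the pose commanded when the call began; what a row does not reach only later rows make up. A row lasts 1/10 s, in which the tool goes at most 50 mm and 8.59 degrees, less where a joint would pass 70% of its speed; a pose out of reach is approached as far as the arm can. A call with a gripper value outside its range is refused whole. The fingers move at their own pace and stop on an object; "newtons" is the grip in N (left out, the last holds). Time passes only in rows, so rows that repeat a pose let the fingers close. It gives the time, the measured TCP pose, the force and the opening at its end, in the units of the state.
- r.get_obs(): the state, without advancing time (a new reading comes with each control period).
- r.grab_frame(name): name is "scene" or "top" or "wrist"; returns the picture (480x640x3 uint8, blue, green, red); there is no depth.
- r.camera_model(name): a dict with "camera_matrix" (3x3 intrinsics, pixels), "camera_from_world" (4x4, takes a point from world to camera coordinates). Camera axes: x right, y down, z forward; pixel columns grow to the right and rows downward; lengths in m; the calibration is good to about 2 mm. A picture is of the moment at which its call begins: read the wrist's pose just before it. camera_model takes no time and is no camera call; for the wrist camera it gives the pose at the moment of the call.
- r.hand_in(): hands the job in, once; it reports no verdict.
The state is a dict: "clock": time; "joints": joint angles; "qvel": joint speeds; "tau": joint torques, N m; "tcp_pos": TCP position; "orientation": TCP orientation; "contact_force": force on the tool from outside, world axes, zero at the start; "moment": the same for the moment, N m; "grip_width": finger opening in m.
Only numpy, scipy, OpenCV 4.12 (cv2) and the standard library are available. Lean on these libraries where they do the work, as an engineer would, in place of code of your own. Each camera call takes 0.05 s, during which the arm holds its last target. There are 200 camera calls.

TASK

Only one of the three identical-looking tube rotors is balanced: find it by resting rotors one at a time by the notch under their bar on the knife edge of the grey stand. Stand the two that tip, upright and flat on the floor, in the red reject tray, and leave the balanced one hanging level on the knife edge, about in the middle of the edge. Do not tip any rotor over, and leave the dropper bottle, the timer and the tally counter where they are.

Things in the scene. Friction and masses are not known exactly. Their poses are not given: they have to be found in the camera images.
- rotor_1_mid (a point): two-place tube rotor, 111 x 27 x 88 mm, 0.18 kg, upright: aluminium bar along its x (14 wide, top 54 above foot), blue cups with dark steel feet (27 across, 42 either side of the middle); black ribbed grip post on the bar's middle, 20 (x) x 16 (y), 54 to 88 above foot. Under the bar a V notch along y, 24 long, mouth 21 wide, 9 deep. Point: notch apex, on the axis, 44 above foot; z up
- rotor_2_mid (a point): a second rotor, outwardly the same, same point and axes. The balanced rotor has its centre of mass about 19 mm below the notch apex; in the two others it also lies about 6 mm to one side along the bar (either side)
- rotor_3_mid (a point): the third rotor, same point and axes. Hung by its notch on the knife edge a rotor slides into its seat, sways for a second or two and rests: the balanced one within about 0.1 rad of level, the others leaning about 0.35 rad (20 degrees) to the heavy cup without falling off
- knife_mid (a point): middle of the top of the knife edge of the fixed stand: grey base 90 x 70 mm, 8 thick, and a thin upright blade (2 thick, 6 below) with a rounded level steel edge along this point's y, 46 long, 91 above the table. A rotor hangs on it with its bar along this point's x (either way round), notch apex at this point, cups either side of the blade, clear of the base
- tray: fixed red open reject tray, 170 x 160 x 30 mm (x, y, z) outside, walls and floor 5 mm thick; origin at the centre of its underside, z up. Two rotors fit side by side with their bars along the tray's x, e.g. 36 mm either side of its middle in y
- dropper: bystander: amber dropper bottle with black cap, 33 x 34 x 102 mm, origin at the centre of its foot
- timer: bystander: white bench timer, 66 x 64 x 20 mm, origin at the centre of its underside
- tally: bystander: round pale hand tally counter, 46 x 46 x 21 mm, origin at the centre of its underside

How it is judged:
By the outcome, as a careful person would: the job done as asked, in the order asked, and still so for the second after the job is handed in, with the robot touching nothing.
It also fails if it takes over 72 s, if anything falls off the work surface, if the arm or the gripper's body presses on something with over 40 N, if the wrist force passes 120 N, or if a joint passes its speed limit or range.

## Working session

There is one attempt and no reset: what is moved stays moved. The work goes in short steps, Python scripts to look and compute and a tool call to move; the robot and the scene stay as the last step left them, time stands still between calls to the robot, and variables do not carry over. Pictures are saved under pics/ and viewed, about 8 in all and at most 12, crops included, and the job is handed in when it is done.

Besides the shell and the picture viewer there is one more tool, called after ">>>" as a command line: name --argument value ..., lists and objects as JSON in quotes. arm_command: Moves the arm, as the interface text tells. Its arguments: {"type":"object","properties":{"increments":{"type":"array","items":{"type":"array"}},"newtons":{"type":"number"}},"required":["increments"]}

```bash
mkdir -p pics; ls
python3 - <<'E'
from bench import r
import cv2
print(r.get_obs())
for n in("scene","top"):
    cv2.imwrite(f"pics/{n}0.png",r.grab_frame(n))
    print(n,r.camera_model(n))
E
```

```text
pics
{'clock': 0.0, 'joints': array([-1.21308165,  0.47782811,  0.02233469,  1.55646456, -0.01150592,
        1.10929303, -0.08309923]), 'qvel': array([-8.38424086e-05,  4.75518181e-04,  5.26290857e-04,  4.90732103e-04,
        8.61102043e-04,  1.39806222e-03, -1.82762079e-03]), 'tau': array([ 1.04792889e-05, -5.96465743e+01,  1.60817385e+00, -2.81196874e+01,
        1.25771365e-02,  9.68335080e-03,  1.52168752e-05]), 'tcp_pos': array([0.30292936, 0.60257148, 0.24730127]), 'orientation': array([ 2.67323887e+00,  1.64819666e+00, -2.37753522e-03]), 'contact_force': array([ 0.18494913,  0.11959071, -0.09527221]), 'moment': array([ 0.04652106, -0.01898   ,  0.02640227]), 'grip_width': 0.08571123917316427}
scene {'camera_matrix': array([[476.09877256,   0.        , 323.22521902],
       [  0.        , 476.09877256, 240.55344158],
       [  0.        ,   0.        ,   1.        ]]), 'camera_from_world': array([[ 0.87849914, -0.47738782,  0.01844277, -0.42861484],
       [-0.35779859, -0.68302795, -0.6367519 ,  0.2889961 ],
       [ 0.31657453,  0.5527872 , -0.77084815,  0.69937743],
       [ 0.        ,  0.        ,  0.        ,  1.        ]])}
top {'camera_matrix': array([[593.52087908,   0.        , 311.74731401],
       [  0.        , 593.52087908, 241.97049906],
       [  0.        ,   0.        ,   1.        ]]), 'camera_from_world': array([[ 0.01828694, -0.99981207,  0.00643575,  0.05662343],
       [-0.99495115, -0.01883257, -0.09857763,  0.51455523],
       [ 0.0986803 , -0.00460057, -0.99510855,  1.04320846],
       [ 0.        ,  0.        ,  0.        ,  1.        ]])}
```

View pics/top0.png

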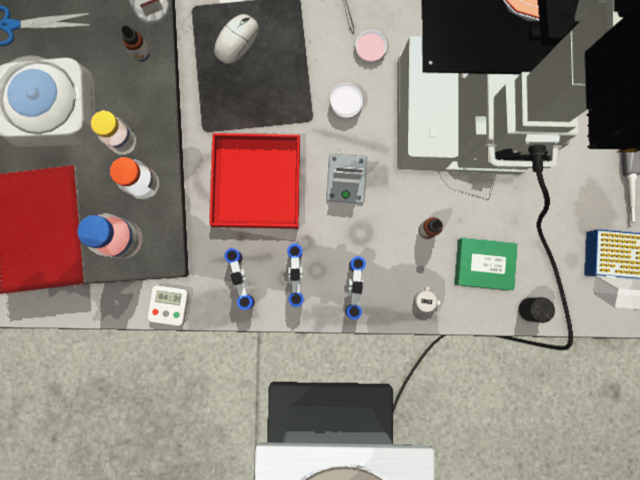

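View pics/scene0.png

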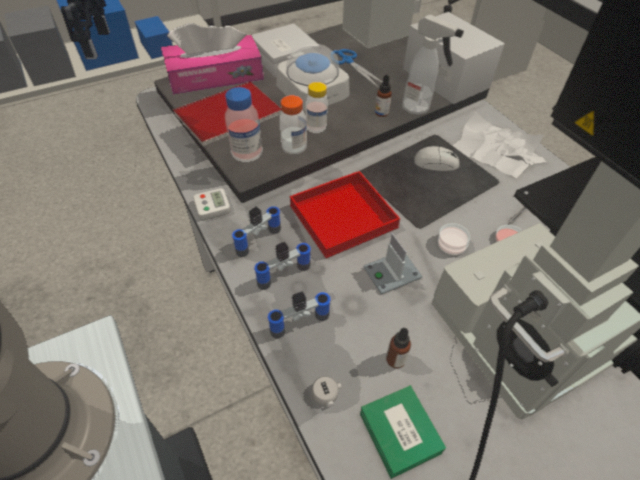

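The top view shows the three rotors at about (239,278), (295,274) and (356,287), the tray at (255,181) and the stand at (347,180). The scene view agrees. Next I enlarge the work area.

Run:
```python
import cv2
im=cv2.imread("pics/top0.png")
c=im[130:325,205:380]
cv2.imwrite("pics/crop1.png",cv2.resize(c,None,fx=3,fy=3,interpolation=cv2.INTER_CUBIC))
h=cv2.cvtColor(im,cv2.COLOR_BGR2HSV)
m=cv2.inRange(h,(105,150,80),(125,255,255));m[:240]=0;m[:,:215]=0;m[:,400:]=0
n,l,s,ce=cv2.connectedComponentsWithStats(m)
for i in range(1,n):
    if s[i][4]>20: print(s[i],ce[i].round(1))
```

```text
[288 244  14  13  79] [294.7 250.2]
[225 249  16  13  84] [232.4 255.2]
[350 257  15  13  86] [357.  263.1]
[289 293  14  14  81] [295.6 299.5]
[237 295  16  15 102] [245.2 302.2]
[346 306  16  13  90] [353.  311.9]
```

View pics/crop1.png

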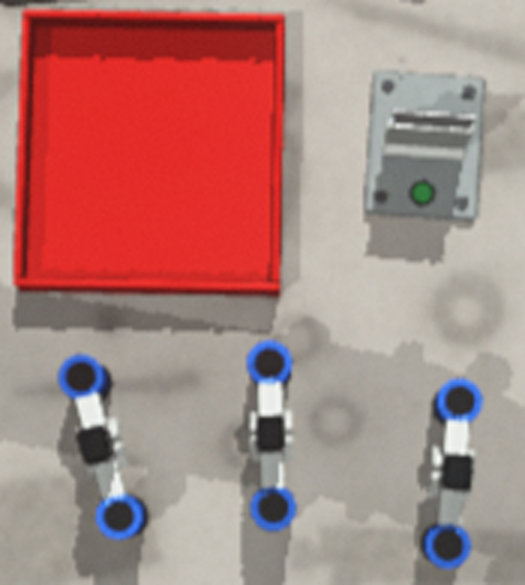

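The crop shows the post tops at (95,443), (270,434) and (456,474), the knife edge at about (393,117) to (473,122), the stand base corners, and the tray rim corners at (25,12), (284,15), (281,292) and (15,287).

```bash
cat > h.py <<'E'
from bench import r
import numpy as np, cv2
from scipy.spatial.transform import Rotation as R
def ray(name,uv,z,M=None):
    c=M or r.camera_model(name);K=c["camera_matrix"];T=c["camera_from_world"]
    d=T[:3,:3].T@np.linalg.solve(K,[uv[0],uv[1],1]);o=-T[:3,:3].T@T[:3,3]
    return o+d*(z-o[2])/d[2]
def proj(name,p,M=None):
    c=M or r.camera_model(name);q=c["camera_from_world"]@np.r_[p,1];q=c["camera_matrix"]@q[:3];return q[:2]/q[2]
E
python3 - <<'E'
from h import *
cr=lambda u,v:(u/3+205,v/3+130)
cups={'A':[(232.4,255.2),(245.2,302.2)],'B':[(294.7,250.2),(295.6,299.5)],'C':[(357,263.1),(353,311.9)]}
post={'A':(95,443),'B':(270,434),'C':(456,474)}
for k in cups:
    for z in(.055,.07):
        a,b=[ray("top",p,z) for p in cups[k]];d=a-b
        print(k,z,((a+b)/2).round(4),np.linalg.norm(d).round(4),"yaw",np.degrees(np.arctan2(d[1],d[0])).round(1))
    print(' post',ray("top",cr(*post[k]),.088).round(4))
b=[ray("top",cr(*p),.008) for p in[(375,72),(487,78),(478,222),(366,212)]]
print("base",np.mean(b,0).round(4),(b[0]-b[1]).round(4),(b[0]-b[3]).round(4),(b[1]-b[2]).round(4))
e=[ray("top",cr(*p),.091) for p in[(393,117),(473,122)]];print("edge",np.mean(e,0).round(4),(e[0]-e[1]).round(4))
t=[ray("top",cr(*p),.03) for p in[(25,12),(284,15),(281,292),(15,287)]]
print("tray",np.mean(t,0).round(4),(t[0]-t[1]).round(4),(t[0]-t[3]).round(4),(t[1]-t[2]).round(4))
# scene crop of stand
im=cv2.imread("pics/scene0.png")
c=np.hstack([cv2.resize(im[215:305,345:445],None,fx=4,fy=4,interpolation=2),cv2.resize(im[195:345,220:345],None,fx=3,fy=2.4,interpolation=2)])
cv2.imwrite("pics/crop2.png",c)
E
```

```text
A 0.055 [0.4441 0.1919 0.055 ] 0.0848 yaw 16.9
A 0.07 [0.4436 0.1902 0.07  ] 0.0836 yaw 16.9
 post [0.4445 0.1917 0.088 ]
B 0.055 [0.4526 0.0942 0.055 ] 0.0857 yaw 2.3
B 0.07 [0.452  0.0938 0.07  ] 0.0845 yaw 2.3
 post [0.4513 0.0937 0.088 ]
C 0.055 [ 0.4326 -0.0103  0.055 ] 0.0849 yaw -4.1
C 0.07 [ 0.4322 -0.0091  0.07  ] 0.0837 yaw -4.1
 post [ 0.4308 -0.011   0.088 ]
base [0.6342 0.0027 0.008 ] [0.0024 0.0694 0.    ] [ 0.0878 -0.0042  0.    ] [ 0.0903 -0.0047  0.    ]
edge [0.6321 0.0045 0.091 ] [0.002  0.0456 0.    ]
tray [0.6234 0.1701 0.03  ] [-0.0013  0.1574  0.    ] [ 1.684e-01 -1.000e-04  0.000e+00] [0.1697 0.0016 0.    ]
```

View pics/crop2.png

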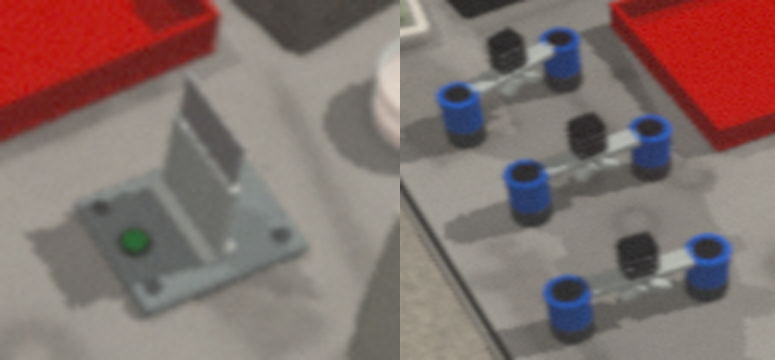

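The scene crop shows the blade's top edge from about (187,77) to (243,152), and all three rotors upright. I check that triangulation against the top view.

Run:
```python
from h import *
s=[ray("scene",(345+u/4,215+v/4),.091) for u,v in[(187,77),(243,152)]]
print(np.mean(s,0).round(4),(s[0]-s[1]).round(4))
for n,u,v in[('A',106,50),('B',187,135),('C',237,255)]: print(n,ray("scene",(220+u/3,195+v/2.4),.071).round(4))
o=r.get_obs();Rm=R.from_rotvec(o["orientation"]).as_matrix();print(Rm.round(3))
```

```text
[ 0.6346 -0.0016  0.091 ] [0.0022 0.0464 0.    ]
A [0.4456 0.1912 0.071 ]
B [0.4541 0.0915 0.071 ]
C [ 0.4336 -0.0147  0.071 ]
[[ 0.449  0.894 -0.001]
 [ 0.893 -0.449 -0.002]
 [-0.002  0.    -1.   ]]
```

>>> arm_command --increments '[[[0.149,-0.509,-0.07],[0,0,0.506],50],[[0.149,-0.509,-0.07],[0,0,0.506],50],[[0.149,-0.509,-0.07],[0,0,0.506],50],[[0.149,-0.509,-0.07],[0,0,0.506],50],[[0.149,-0.509,-0.07],[0,0,0.506],50],[[0.149,-0.509,-0.07],[0,0,0.506],50],[[0.149,-0.509,-0.07],[0,0,0.506],50],[[0.149,-0.509,-0.07],[0,0,0.506],50],[[0.149,-0.509,-0.07],[0,0,0.506],50],[[0.149,-0.509,-0.07],[0,0,0.506],50]]'

```text
clock: 1.1
tcp_pos: [0.4424, 0.1254, 0.1826]
orientation: [-2.176, -2.266, -0.0]
contact_force: [0.9, -0.1, 1.2]
grip_width: 0.0423
```

>>> arm_command --increments '[[[0,0,0],[0,0,0],50],[[0,0,0],[0,0,0],50]]'

```text
clock: 1.3
tcp_pos: [0.4424, 0.1262, 0.1826]
orientation: [-2.18, -2.262, 0.001]
contact_force: [-0.4, 1.4, 0.2]
grip_width: 0.0431
```

Run:
```python
from h import *
o=r.get_obs();M=r.camera_model("wrist");im=r.grab_frame("wrist")
cv2.imwrite("pics/w1.png",im)
print(o["tcp_pos"],o["orientation"],R.from_rotvec(o["orientation"]).as_matrix().round(3),o["joints"].round(2));print(M)
```

```text
[0.44238644 0.12619479 0.18264246] [-2.17986242e+00 -2.26184746e+00  1.06397617e-03] [[-0.037  0.999 -0.001]
 [ 0.999  0.037 -0.   ]
 [-0.    -0.001 -1.   ]] [-0.5   0.21  0.1   2.12 -0.03  0.81  1.22]
{'camera_matrix': array([[432.67508209,   0.        , 313.48800094],
       [  0.        , 432.67508209, 236.77890103],
       [  0.        ,   0.        ,   1.        ]]), 'camera_from_world': array([[-3.62541223e-02,  9.99342512e-01, -4.26046694e-04,
        -1.09179604e-01],
       [ 9.62055536e-01,  3.50167893e-02,  2.70597431e-01,
        -4.45341560e-01],
       [ 2.70434436e-01,  9.40039178e-03, -9.62692500e-01,
         1.95806247e-01],
       [ 0.00000000e+00,  0.00000000e+00,  0.00000000e+00,
         1.00000000e+00]])}
```

View pics/w1.png

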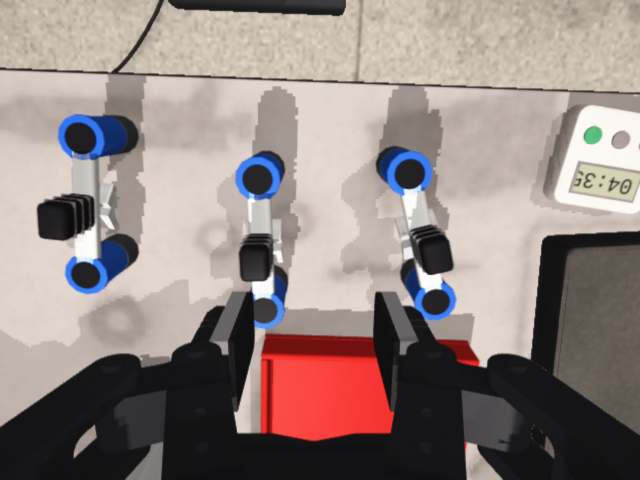

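The wrist view shows post-top centres at about C (55,221), B (255,263) and A (435,252), with the wrist camera looking back toward the robot.

Run:
```python
from h import *
for n,u in dict(C=(55,221),B=(255,263),A=(435,252)).items(): print(n,ray("wrist",u,.088).round(4))
cups=dict(C=[(79,136),(87,273)],B=[(258,178),(266,310)],A=[(407,173),(434,300)])
for n,(a,b) in cups.items():
    a,b=ray("wrist",a,.057),ray("wrist",b,.057);d=b-a;print(n,((a+b)/2).round(4),np.linalg.norm(d).round(4),np.degrees(np.arctan2(d[1],d[0])).round(1))
print(r.get_obs()["tcp_pos"])
```

```text
C [ 0.4303 -0.0095  0.088 ]
B [0.4495 0.0956 0.088 ]
A [0.4395 0.192  0.088 ]
C [ 0.4296 -0.0105  0.057 ] 0.0831 -2.7
B [0.4499 0.0959 0.057 ] 0.084 3.7
A [0.4412 0.1921 0.057 ] 0.0829 17.4
[0.44230816 0.12768566 0.18281114]
```

>>> arm_command --increments '[[[0.008,-0.032,-0.03],[0,0,0.015],50],[[0.008,-0.032,-0.06],[0,0,0.015],50],[[0.008,-0.032,-0.085],[0,0,0.015],50],[[0.008,-0.032,-0.11],[0,0,0.015],50],[[0.008,-0.032,-0.11],[0,0,0.015],50]]'

```text
clock: 1.85
tcp_pos: [0.4482, 0.0967, 0.0705]
orientation: [-2.153, -2.283, 0.007]
contact_force: [-0.7, -0.4, -0.3]
grip_width: 0.043
```

Run:
```python
from h import *
o=r.get_obs();im=r.grab_frame("wrist")
cv2.imwrite("pics/w2.png",im[150:])
print(o["tcp_pos"],o["contact_force"])
```

```text
[0.4481828  0.09673358 0.07053951] [-0.67924023 -0.44083276 -0.27787056]
```

View pics/w2.png

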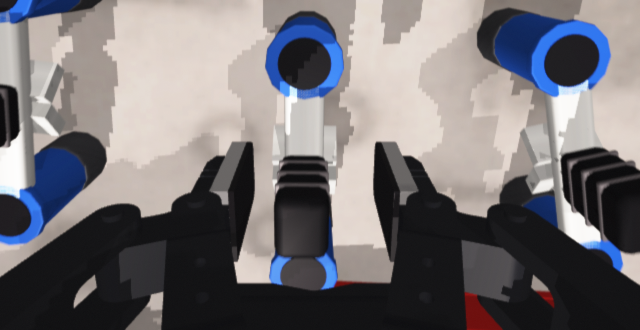

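Post B sits between the pads, about 9 px left of centre, so I shift about 2.5 mm and close.

>>> arm_command --increments '[[[0.002,-0.002,0.001],[0,0,0],50],[[0.002,-0.002,0.001],[0,0,0],10],[[0.002,-0.002,0.001],[0,0,0],10],[[0.002,-0.002,0.001],[0,0,0],10],[[0.002,-0.002,0.001],[0,0,0],10],[[0.002,-0.002,0.001],[0,0,0],10],[[0.002,-0.002,0.03],[0,0,0],10],[[0.002,-0.002,0.08],[0,0,0],10],[[0.002,-0.002,0.12],[0,0,0],10],[[0.002,-0.002,0.12],[0,0,0],10]]' --newtons 40

```text
clock: 2.9
tcp_pos: [0.4557, 0.0943, 0.1982]
orientation: [2.157, 2.278, 0.015]
contact_force: [0.8, 0.6, -1.3]
grip_width: 0.0155
```

>>> arm_command --increments '[[[0.04,-0.02,0.0],[0,0,-0.03],10],[[0.08,-0.04,0.0],[0,0,-0.06],10],[[0.12,-0.06,0.0],[0,0,-0.1],10],[[0.155,-0.078,0.0],[0,0,-0.1],10],[[0.175,-0.088,0],[0,0,-0.1],10],[[0.183,-0.0915,0.0],[0,0,-0.1],10],[[0.183,-0.0915,0.0],[0,0,-0.1],10],[[0.183,-0.0915,0.0],[0,0,-0.1],10]]'

```text
clock: 3.7
tcp_pos: [0.6341, 0.0027, 0.1922]
orientation: [-2.269, -2.171, 0.002]
contact_force: [-0.4, 0.2, -1.6]
grip_width: 0.015
```

Run:
```python
from h import *
o=r.get_obs();a=r.grab_frame("scene");b=r.grab_frame("wrist")
print(o["tcp_pos"],o["orientation"],o["contact_force"],o["qvel"].round(3))
p=proj("scene",[.633,0,.12]);u,v=map(int,p);print(u,v,np.linalg.inv(r.camera_model("wrist")["camera_from_world"])[:3,3])
c=cv2.resize(a[v-75:v+75,u-60:u+60],None,fx=3,fy=3,interpolation=2);print(u-60,v-75)
cv2.imwrite("pics/s3.png",np.hstack([c,cv2.resize(b,None,fx=.65,fy=450/480)]))
```

```text
[0.63409179 0.00273101 0.1922044 ] [-2.26857218e+00 -2.17080396e+00  1.61124452e-03] [-0.43865685  0.1592306  -1.63636337] [-0.008 -0.013 -0.003  0.006  0.001  0.002  0.001]
399 232 [0.56341669 0.00511051 0.31906889]
339 157
```

View pics/s3.png

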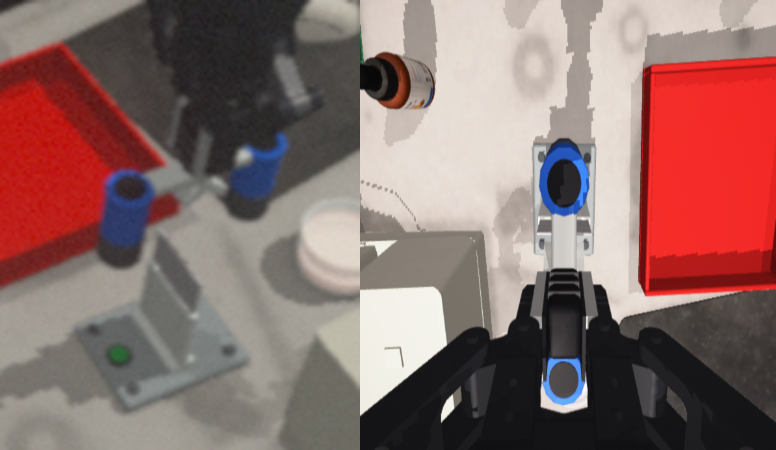

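The left half shows the rotor held level above the blade, with its cups either side. The right half shows the bar centred over the base. I lower it now.

>>> arm_command --increments '[[[-0.001,0,-0.03],[0,0,0],10],[[-0.001,0,-0.055],[0,0,0],10],[[-0.001,0,-0.066],[0,0,0],10],[[-0.001,0,-0.07],[0,0,0],10],[[-0.001,0,-0.073],[0,0,0],10],[[-0.001,0,-0.073],[0,0,0],10],[[-0.001,0,-0.073],[0,0,0],10]]'

```text
clock: 4.5
tcp_pos: [0.6363, 0.0025, 0.1222]
orientation: [2.268, 2.17, 0.006]
contact_force: [0.6, 1.7, 5.8]
grip_width: 0.0154
```

>>> arm_command --increments '[[[0.001,0,0.0],[0,0,0],45],[[0.001,0,0.0],[0,0,0],45],[[0.001,0,0.0],[0,0,0],45],[[0.001,0,0.02],[0,0,0],45],[[0.001,0,0.06],[0,0,0],45],[[0.001,0,0.08],[0,0,0],45],[[0.001,0,0.08],[0,0,0],45],[[0.001,0,0.08],[0,0,0],45],[[0.001,0,0.08],[0,0,0],45],[[0.001,0,0.08],[0,0,0],45]]'

```text
clock: 5.5
tcp_pos: [0.6345, 0.0019, 0.1984]
orientation: [-2.269, -2.17, 0.003]
contact_force: [-0.3, -0.1, 0.5]
grip_width: 0.0388
```

>>> arm_command --increments '[[[0,0,0],[0,0,0],45],[[0,0,0],[0,0,0],45],[[0,0,0],[0,0,0],45],[[0,0,0],[0,0,0],45],[[0,0,0],[0,0,0],45],[[0,0,0],[0,0,0],45],[[0,0,0],[0,0,0],45],[[0,0,0],[0,0,0],45],[[0,0,0],[0,0,0],45],[[0,0,0],[0,0,0],45]]'

```text
clock: 6.5
tcp_pos: [0.6355, 0.0019, 0.1999]
orientation: [2.271, 2.171, 0.0]
contact_force: [0.7, -0.3, -0.7]
grip_width: 0.0387
```

```bash
cat > look.py <<'E'
from h import *
import sys
o=r.get_obs();a=r.grab_frame("scene");b=r.grab_frame("wrist")
np.savez("pics/"+sys.argv[1]+".npz",**r.camera_model("wrist"))
print(o["clock"],o["tcp_pos"],o["orientation"],o["contact_force"])
c=cv2.resize(a[157:307,339:459],None,fx=3,fy=3,interpolation=2)
cv2.imwrite("pics/"+sys.argv[1]+".png",np.hstack([c,cv2.resize(b,None,fx=.65,fy=450/480)]))
E
python3 look.py t1
```

```text
6.5 [0.63545572 0.0018672  0.19991295] [2.27065651e+00 2.17108085e+00 1.18142799e-04] [ 0.65259651 -0.32500494 -0.66306152]
```

View pics/t1.png

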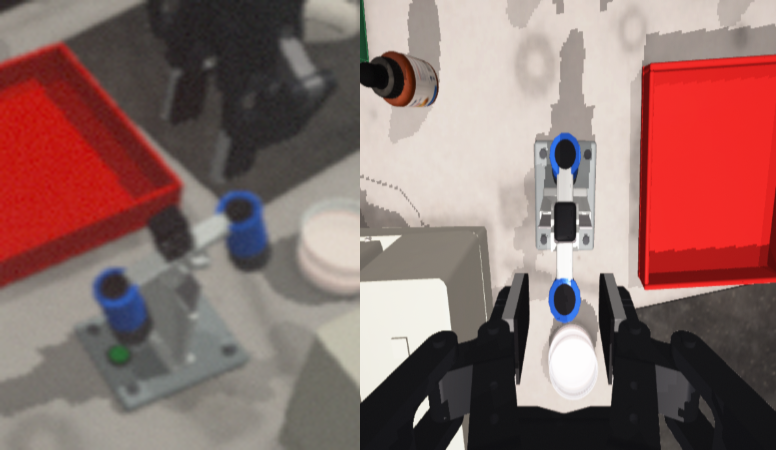

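B clearly leans: the near (−x) cup is low at (112,280) and the far cup is high at (238,207). I quantify the lean and the seat.

```bash
cat > tilt.py <<'E'
from h import *
from scipy.optimize import least_squares
import sys
def blobs(im,box):
    h=cv2.cvtColor(im,cv2.COLOR_BGR2HSV);m=cv2.inRange(h,(105,130,60),(125,255,255))
    k=np.zeros_like(m);x0,y0,x1,y1=box;k[y0:y1,x0:x1]=m[y0:y1,x0:x1]
    n,l,s,c=cv2.connectedComponentsWithStats(k);i=np.argsort(-s[1:,4])[:2]+1
    return c[i][np.argsort(c[i][:,0])],s[i,4]
def pts(p,H=-.004,yaw=-.045):
    ap=np.r_[p[0],p[1],.091];Q=R.from_euler('z',yaw)*R.from_euler('y',p[2])
    return np.array([proj("scene",ap+Q.apply([s*.042,0,H])) for s in(-1,1)])
if __name__=="__main__":
    if len(sys.argv)>1: im=cv2.imread(sys.argv[1])
    else: im=r.grab_frame("scene");cv2.imwrite("pics/tilt_%.1f.png"%r.get_obs()["clock"],im)
    b,a=blobs(im,(360,200,445,290));print(b,a)
    f=least_squares(lambda p:(pts(p)-b).ravel(),[.635,0,0]);print("apex x,y,tilt",f.x.round(4),"res",f.fun.round(1))
E
python3 tilt.py
python3 - <<'E'
from h import *
M=dict(np.load("pics/t1.npz"))
cv=lambda u,v:((u-360)/.65,v*480/450)
# post top in wrist view, leaning: height ~ .091+.044*cos(.35)
print("posttop",ray("wrist",cv(565,222),.1323,M)); print("cups",ray("wrist",cv(564,300),.091+.0143+.0122,M),ray("wrist",cv(565,153),.091-.0143+.0122,M))
E
```

```text
[[380.4        259.496     ]
 [420.92105263 231.86184211]] [152 125]
apex x,y,tilt [ 0.6352 -0.0052 -0.4445] res [ 0.3 -0.1 -0.3  0.2]
posttop [0.61913474 0.00251557 0.1323    ]
cups [ 6.69020005e-01 -4.49670770e-04  1.17500000e-01] [0.58983077 0.00398577 0.0889    ]
```

>>> arm_command --increments '[[[-0.01,0,-0.01],[0,-0.12,0],45],[[-0.02,0,-0.02],[0,-0.24,0],45],[[-0.0274,0,-0.035],[0,-0.35,0],45],[[-0.0274,0,-0.035],[0,-0.35,0],45],[[-0.02,0,-0.056],[0,-0.35,0],45],[[-0.0104,0,-0.082],[0,-0.35,0],45],[[-0.0104,0,-0.082],[0,-0.35,0],45],[[-0.0104,0,-0.082],[0,-0.35,0],45]]'

```text
clock: 7.45
tcp_pos: [0.6256, 0.0017, 0.1181]
orientation: [2.08, 1.989, 0.366]
contact_force: [-0.1, -0.3, -0.1]
grip_width: 0.039
```

>>> arm_command --increments '[[[0,0,0],[0,0,0],10],[[0,0,0],[0,0,0],10],[[0,0,0],[0,0,0],10],[[0,0,0],[0,0,0],10],[[0,0,0.02],[0,0,0],10],[[0,0,0.05],[0,0,0],10],[[0,0,0.085],[0,0.0,0],10],[[0,0.02,0.085],[0,0.12,0],10],[[0,0.05,0.085],[0,0.24,0],10],[[0,0.09,0.085],[0,0.35,0],10]]' --newtons 40

```text
clock: 8.45
tcp_pos: [0.625, 0.0905, 0.2043]
orientation: [-2.274, -2.166, 0.005]
contact_force: [1.5, 0.1, -1.3]
grip_width: 0.0158
```

>>> arm_command --increments '[[[0,0.05,0],[0,0,0.02],10],[[0,0.09,0],[0,0,0.045],10],[[-0.001,0.114,0],[0,0,0.045],10],[[-0.001,0.114,0],[0,0,0.045],10],[[-0.001,0.114,0],[0,0,0.045],10]]'

```text
clock: 8.95
tcp_pos: [0.6234, 0.2061, 0.2024]
orientation: [-2.22, -2.223, 0.002]
contact_force: [0.6, -0.1, -1.4]
grip_width: 0.0155
```

Run:
```python
from h import *
o=r.get_obs();a=r.grab_frame("scene");cv2.imwrite("pics/s4.png",a);b=r.grab_frame("wrist");cv2.imwrite("pics/w4.png",b)
print(o["clock"],o["tcp_pos"],R.from_rotvec(o["orientation"]).as_matrix().round(3),o["contact_force"],o["grip_width"])
from tilt import blobs
print(blobs(a,(300,110,420,240)))
p=o["tcp_pos"]
for H in(-.008,0):
  print([proj("scene",p+[s*.042,0,-.0275-.004+H]) for s in(-1,1)])
```

```text
8.95 [0.62342086 0.20605404 0.20236576] [[-0.001  1.    -0.001]
 [ 1.     0.001 -0.001]
 [-0.001 -0.001 -1.   ]] [ 0.6209362  -0.07035997 -1.42812591] 0.015523592063777377
(array([[315.96111111, 152.14444444],
       [356.59322034, 138.04519774]]), array([180, 177], dtype=int32))
[array([316.01595653, 151.27467258]), array([355.33610766, 137.9897555 ])]
[array([316.04574592, 147.83693676]), array([355.63677794, 134.56265818])]
```

B is held level and upright (blob offsets match the level prediction within 1 px). I lower it into the tray.

>>> arm_command --increments '[[[0,0,-0.04],[0,0,0],10],[[0,0,-0.08],[0,0,0],10],[[0,0,-0.108],[0,0,0],10],[[0,0,-0.118],[0,0,0],10],[[0,0,-0.123],[0,0,0],10],[[0,0,-0.125],[0,0,0],10],[[0,0,-0.126],[0,0,0],10],[[0,0,-0.126],[0,0,0],10]]'

```text
clock: 9.85
tcp_pos: [0.6251, 0.2053, 0.0789]
orientation: [2.221, 2.22, 0.003]
contact_force: [-1.9, -2.3, 4.6]
grip_width: 0.0154
```

>>> arm_command --increments '[[[0,0,0],[0,0,0],45],[[0,0,0],[0,0,0],45],[[0,0,0],[0,0,0],45],[[0,0,0.05],[0,0,0],45],[[0,0,0.09],[0,0,0],45],[[-0.03,-0.03,0.11],[0,0,-0.06],45],[[-0.06,-0.065,0.11],[0,0,-0.06],45],[[-0.09,-0.1,0.11],[0,0,-0.06],45],[[-0.12,-0.135,0.11],[0,0,-0.06],45],[[-0.15,-0.17,0.11],[0,0,-0.06],45]]'

```text
clock: 10.85
tcp_pos: [0.4729, 0.0348, 0.1871]
orientation: [2.286, 2.154, 0.002]
contact_force: [0.7, -0.2, 0.0]
grip_width: 0.0386
```

>>> arm_command --increments '[[[-0.03,-0.03,-0.02],[0,0,0],45],[[-0.043,-0.046,-0.04],[0,0,0],45],[[-0.043,-0.046,-0.06],[0,0,0],45],[[-0.043,-0.046,-0.06],[0,0,0],45],[[-0.043,-0.046,-0.06],[0,0,0],45]]'

```text
clock: 11.35
tcp_pos: [0.4316, -0.0098, 0.1273]
orientation: [2.286, 2.154, 0.0]
contact_force: [-0.0, 0.6, 0.4]
grip_width: 0.0385
```

Run:
```python
from h import *
o=r.get_obs();b=r.grab_frame("wrist");t=r.grab_frame("top")
print(o["clock"],o["tcp_pos"],R.from_rotvec(o["orientation"]).as_matrix().round(3)[:,0],o["contact_force"])
print(proj("wrist",[.4305,-.0105,.088]))
h=cv2.cvtColor(t,cv2.COLOR_BGR2HSV)
cv2.imwrite("pics/w5.png",np.hstack([cv2.resize(t[130:325,205:380],None,fx=2.2,fy=2.2),cv2.resize(b,None,fx=.63,fy=429/480)]))
```

```text
11.35 [ 0.43158627 -0.0098061   0.12728812] [0.059 0.998 0.   ] [-0.01021563  0.55819493  0.4243849 ]
[313.33647396 288.93045628]
```

View pics/w5.png

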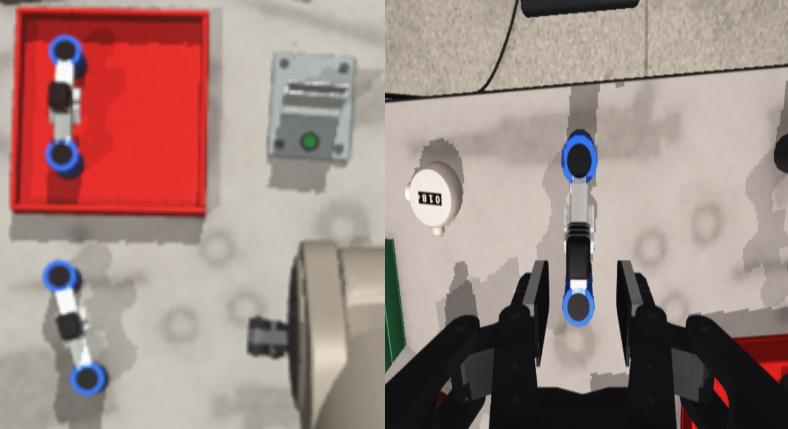

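B stands upright in the tray (left half, (62,100)). C's post at (578,260) lies between the pads, slightly left.

>>> arm_command --increments '[[[-0.001,-0.003,-0.025],[0,0,0],45],[[-0.001,-0.003,-0.045],[0,0,0],45],[[-0.001,-0.003,-0.055],[0,0,0],45],[[-0.001,-0.003,-0.055],[0,0,0],45],[[-0.001,-0.003,-0.055],[0,0,0],10],[[-0.001,-0.003,-0.055],[0,0,0],10],[[-0.001,-0.003,-0.055],[0,0,0],10],[[-0.001,-0.003,-0.055],[0,0,0],10],[[-0.001,-0.003,-0.055],[0,0,0],10]]'

```text
clock: 12.35
tcp_pos: [0.431, -0.013, 0.0728]
orientation: [2.286, 2.153, 0.003]
contact_force: [-1.1, -0.2, 5.8]
grip_width: 0.0157
```

>>> arm_command --increments '[[[0,0,0.04],[0,0,0],10],[[0,0,0.085],[0,0,0],10],[[0.01,0,0.122],[0,0,0],10],[[0.055,0.005,0.122],[0,0,0.013],10],[[0.1,0.01,0.122],[0,0,0.013],10],[[0.145,0.015,0.122],[0,0,0.013],10],[[0.18,0.015,0.122],[0,0,0.013],10],[[0.2,0.015,0.122],[0,0,0.013],10],[[0.2035,0.015,0.122],[0,0,0.013],10],[[0.2035,0.015,0.122],[0,0,0.013],10]]'

```text
clock: 13.35
tcp_pos: [0.6329, 0.0017, 0.1933]
orientation: [-2.272, -2.168, 0.002]
contact_force: [-0.8, -0.1, -2.2]
grip_width: 0.0157
```

>>> arm_command --increments '[[[0,0,0],[0,0,0],10]]'

```text
clock: 13.45
tcp_pos: [0.6321, 0.0017, 0.1936]
orientation: [-2.272, -2.168, 0.002]
contact_force: [-0.9, 0.3, -1.8]
grip_width: 0.0153
```

>>> arm_command --increments '[[[0.001,0,-0.03],[0,0,0],10],[[0.001,0,-0.055],[0,0,0],10],[[0.001,0,-0.066],[0,0,0],10],[[0.001,0,-0.07],[0,0,0],10],[[0.001,0,-0.073],[0,0,0],10],[[0.001,0,-0.073],[0,0,0],10]]'

```text
clock: 14.05
tcp_pos: [0.6349, 0.0019, 0.1217]
orientation: [2.272, 2.168, 0.001]
contact_force: [0.2, -0.4, -1.6]
grip_width: 0.0152
```

>>> arm_command --increments '[[[0.0,0,0.0],[0,0,0],45],[[0,0,0.0],[0,0,0],45],[[0,0,0.0],[0,0,0],45],[[0,0,0.02],[0,0,0],45],[[0,0,0.06],[0,0,0],45],[[0,0,0.08],[0,0,0],45],[[0,0,0.08],[0,0,0],45],[[0,0,0.08],[0,0,0],45],[[0,0,0.08],[0,0,0],45],[[0,0,0.08],[0,0,0],45]]'

```text
clock: 15.05
tcp_pos: [0.6337, 0.0019, 0.1995]
orientation: [-2.272, -2.168, 0.003]
contact_force: [0.3, 1.0, -1.1]
grip_width: 0.0386
```

>>> arm_command --increments '[[[0,0,0],[0,0,0],45],[[0,0,0],[0,0,0],45],[[0,0,0],[0,0,0],45],[[0,0,0],[0,0,0],45],[[0,0,0],[0,0,0],45],[[0,0,0],[0,0,0],45],[[0,0,0],[0,0,0],45],[[0,0,0],[0,0,0],45],[[0,0,0],[0,0,0],45],[[0,0,0],[0,0,0],45]]'

```text
clock: 16.05
tcp_pos: [0.6345, 0.0019, 0.2009]
orientation: [-2.273, -2.169, -0.0]
contact_force: [-0.5, -0.0, -0.9]
grip_width: 0.0385
```

```bash
python3 tilt.py; python3 look.py t2
```

```text
[[377.02116402 253.72486772]
 [419.25675676 238.5       ]] [189 148]
apex x,y,tilt [ 0.6335 -0.0038  0.0122] res [ 0.6  0.2 -0.6 -0.1]
16.1 [0.63455161 0.00185588 0.200911  ] [2.27283375e+00 2.16879288e+00 1.00373016e-04] [0.41274532 0.0574305  0.43329742]
```

C hangs level (tilt 0.01 rad). The fit error is about 0.1, against −0.44 for B. I go for A and recheck C on the way.

>>> arm_command --increments '[[[-0.03,0.03,0.0],[0,0,0.12],45],[[-0.064,0.063,0],[0,0,0.24],45],[[-0.098,0.096,0],[0,0,0.344],45],[[-0.13,0.128,0],[0,0,0.344],45],[[-0.163,0.16,0],[0,0,0.344],45],[[-0.193,0.19,-0.01],[0,0,0.344],45],[[-0.193,0.19,-0.04],[0,0,0.344],45],[[-0.193,0.19,-0.073],[0,0,0.344],45],[[-0.193,0.19,-0.073],[0,0,0.344],45],[[-0.193,0.19,-0.073],[0,0,0.344],45]]'

```text
clock: 17.2
tcp_pos: [0.4416, 0.1916, 0.1282]
orientation: [-1.869, -2.525, 0.002]
contact_force: [0.9, -0.3, 1.1]
grip_width: 0.0383
```

```bash
python3 tilt.py
python3 - <<'E'
from h import *
o=r.get_obs();b=r.grab_frame("wrist");s=cv2.imread(sorted(__import__("glob").glob("pics/tilt_1*.png"))[-1])
print(o["clock"],o["tcp_pos"],R.from_rotvec(o["orientation"]).as_matrix().round(3)[:,0],o["contact_force"])
print(proj("wrist",[.441,.192,.088]))
cv2.imwrite("pics/w6.png",np.hstack([cv2.resize(s[157:307,339:459],None,fx=3,fy=3),cv2.resize(b,None,fx=.65,fy=450/480)]))
E
```

```text
[[377.21348315 254.3258427 ]
 [419.23178808 238.48344371]] [178 151]
apex x,y,tilt [ 0.6332 -0.0044 -0.0043] res [ 0.4  0.1 -0.5 -0.1]
17.25 [0.4423878  0.19191737 0.1289481 ] [-0.292  0.956  0.   ] [ 0.43190147 -0.58131065  0.09535957]
[314.99234062 287.98133703]
```

View pics/w6.png

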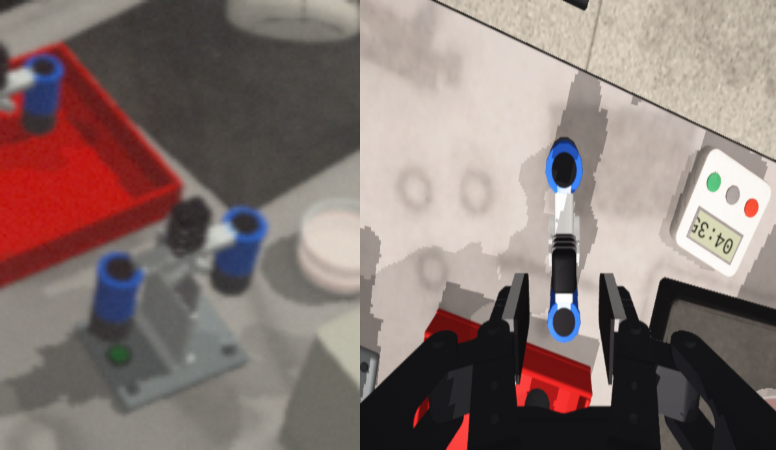

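C hangs level at mid-edge (left half). A's post at (565,275) is centred between the pads, so I grip it.

>>> arm_command --increments '[[[0,0,-0.025],[0,0,0],45],[[0,0,-0.045],[0,0,0],45],[[0,0,-0.055],[0,0,0],45],[[0,0,-0.055],[0,0,0],45],[[0,0,-0.055],[0,0,0],10],[[0,0,-0.055],[0,0,0],10],[[0,0,-0.055],[0,0,0],10],[[0,0,-0.055],[0,0,0],10],[[0,0,-0.055],[0,0,0],10]]'

```text
clock: 18.2
tcp_pos: [0.4425, 0.1921, 0.074]
orientation: [1.868, 2.525, 0.003]
contact_force: [-0.8, -0.2, 7.4]
grip_width: 0.0156
```

>>> arm_command --increments '[[[0,0,0.04],[0,0,0],10],[[0,0,0.085],[0,0,0],10],[[0.01,0,0.12],[0,0,-0.1],10],[[0.05,-0.015,0.12],[0,0,-0.2],10],[[0.09,-0.03,0.12],[0,0,-0.297],10],[[0.13,-0.045,0.12],[0,0,-0.297],10],[[0.165,-0.055,0.12],[0,0,-0.297],10],[[0.1815,-0.058,0.12],[0,0,-0.297],10],[[0.1815,-0.058,0.12],[0,0,-0.297],10],[[0.1815,-0.058,0.12],[0,0,-0.297],10]]'

```text
clock: 19.2
tcp_pos: [0.6221, 0.134, 0.1925]
orientation: [-2.22, -2.221, 0.002]
contact_force: [-1.1, 1.6, -1.2]
grip_width: 0.015
```

Run:
```python
from h import *
from tilt import blobs
o=r.get_obs();a=r.grab_frame("scene");cv2.imwrite("pics/s7.png",a)
print(o["clock"],o["tcp_pos"],R.from_rotvec(o["orientation"]).as_matrix().round(3)[:,0],o["contact_force"],o["grip_width"])
p=o["tcp_pos"];q=[proj("scene",p+[s*.042,0,-.0395]) for s in(-1,1)];print(q)
m=np.mean(q,0).astype(int);print(blobs(a,(m[0]-40,m[1]-30,m[0]+40,m[1]+30)))
```

```text
19.2 [0.62214151 0.13400391 0.19246874] [-0.  1. -0.] [-1.08692193  1.63741684 -1.21101751] 0.014977451069967375
[array([334.50840513, 179.56046059]), array([374.74130907, 164.90646824])]
(array([[336.03141361, 180.14136126],
       [378.00555556, 166.19444444]]), array([191, 180], dtype=int32))
```

>>> arm_command --increments '[[[0,0,-0.04],[0,0,0],10],[[0,0,-0.08],[0,0,0],10],[[0,0,-0.1],[0,0,0],10],[[0,0,-0.108],[0,0,0],10],[[0,0,-0.112],[0,0,0],10],[[0,0,-0.114],[0,0,0],10],[[0,0,-0.114],[0,0,0],10]]'

```text
clock: 19.95
tcp_pos: [0.6237, 0.1342, 0.0801]
orientation: [2.221, 2.221, 0.003]
contact_force: [0.2, -0.6, -1.3]
grip_width: 0.0154
```

>>> arm_command --increments '[[[0,0,-0.001],[0,0,0],10],[[0,0,-0.002],[0,0,0],10],[[0,0,-0.002],[0,0,0],10]]'

```text
clock: 20.25
tcp_pos: [0.6239, 0.1341, 0.0791]
orientation: [2.221, 2.221, 0.003]
contact_force: [-3.4, -0.8, 9.1]
grip_width: 0.0152
```

Contact with the tray floor. I release, retreat, and wait for everything to settle.

>>> arm_command --increments '[[[0,0,0],[0,0,0],45],[[0,0,0],[0,0,0],45],[[0,0,0],[0,0,0],45],[[0,0,0.04],[0,0,0],45],[[0,0,0.085],[0,0,0],45],[[-0.02,0.02,0.12],[0,0,0],45],[[-0.06,0.05,0.12],[0,0,0],45],[[-0.1,0.08,0.12],[0,0,0],45],[[-0.14,0.11,0.12],[0,0,0],45],[[-0.14,0.11,0.12],[0,0,0],45]]'

```text
clock: 21.25
tcp_pos: [0.4773, 0.2493, 0.1967]
orientation: [-2.207, -2.23, 0.001]
contact_force: [-0.0, 0.5, -0.6]
grip_width: 0.0383
```

```bash
python3 tilt.py
python3 - <<'E'
from h import *
t=r.grab_frame("top");s=r.grab_frame("scene")
o=r.get_obs();print(o["clock"],o["tcp_pos"])
cv2.imwrite("pics/fin.png",np.hstack([cv2.resize(t[130:325,140:440],(400,260)),cv2.resize(s[150:345,170:470],(400,260))]))
E
```

```text
[[377.07291667 254.18229167]
 [419.24675325 238.47402597]] [192 154]
apex x,y,tilt [ 0.6332 -0.0042 -0.0014] res [ 0.5  0.1 -0.5 -0.1]
21.4 [0.48348689 0.24365483 0.19710913]
```

View pics/fin.png

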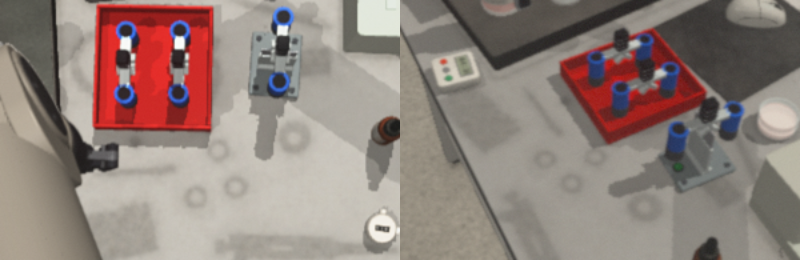

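The final view shows two rotors upright and flat in the tray, C hanging level in the middle of the edge, and the bystanders in place. I hand in.

```bash
python3 -c "
from bench import r
print(r.hand_in())"
```

```text
the job is handed in; nothing more can be done
None
```

The balanced rotor is hanging level on the knife edge, and the other two are standing in the reject tray. I handed the job in at about 21 s of the 72 s allowed.

- **First rotor tested (the middle one):** it leaned strongly to the near cup on the edge. I regripped it at that tilt, levelled it and stood it in the tray.
- **Second rotor tested (the right-hand one):** it hung level and I left it there. My fit of its tilt gave 0.012, −0.004 and −0.001 rad over about 5 s. It sits about in the middle of the edge.
- **Third rotor (the left-hand one):** I put it straight into the tray. It was never tested on the edge; I took it as unbalanced because only one rotor is balanced.

**Last checks:** the final pictures show both rejected rotors upright and flat in the tray, and the dropper, timer and tally counter apparently where they were. The gripper was clear of everything.

**Disagreements:** my tilt fit read −0.44 rad for the leaning rotor, where about 0.35 was expected, so it has a bias of up to about 0.1 rad. The fit put the hanging rotor about 4 mm off the middle of the edge, while the wrist view of the first rotor in the same seat gave about 2 mm to the other side. Either is within tolerance.

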